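# Put the jewellery tray away in its case and close the catch

### The job

Slide the loaded white jewellery tray all the way into the dark wooden case, so that its front is flush with the case, then swing the brass catch right across the tray's front to lock it in. Keep the ring box and the compact standing flat in the tray all the way, and leave the perfume, candle and hairbrush where they are.

Things in the scene. Friction and masses are not known exactly. Their poses are not given: they have to be found in the camera images.
- tray: White tray, 110 mm deep (x) by 150 wide (y), about 0.3 kg, loose; slides easily on the table. Origin: centre of its underside; z up; -x is the front, +x the end that enters the case. Floor 5 mm thick; side and rear walls 6 mm thick, top at 24 mm; front panel 8 mm thick, top at 42 mm, outer face at x = -55 mm.
- tray_pull (a point): Grip point on the tray's brass pull: an upright fin standing straight out from the middle of the front panel, 12 mm thick (along the tray's y), from the panel at x = -55 mm to x = -99 mm, from 10 to 56 mm above the table. This point: x = -82, y = 0, z = 40 mm in the tray's frame.
- tray_front (a point): Middle of the tray's front panel, on its outer face at the level of its underside (tray frame x = -55 mm, y = 0, z = 0).
- case: Fixed dark wooden case, clear panel in its top, open front, 212 wide, 122 deep, 70 mm high, no floor. Origin: middle of its mouth, on the table; x runs into the case, z up. Bay 158 mm wide (176 at the mouth, tapering over 16 mm), 56 high, 110 deep to the back wall: fully home, the tray touches the back wall, its axes parallel to these and tray_front at this origin. Catch: at the -y side.
- catch (a joint): Brass swing catch on an upright pin, level, 24 to 36 mm above the table. 0 = points sideways off the case (case -y), 1.57 = straight out (case -x, to the robot), 3.14 = stop, across the tray's front (case +y), locked. Stays where left; about 1 N at the knob turns it. Arm 8 mm thick, 58 mm long; its black bumper ends 3 mm in front of a tray that is home.
- catch_knob (a point): Grip point on the catch's upright black round knob, 14 mm in diameter, 52 mm from the pin, from 36 to 76 mm above the table; this point is on its axis 60 mm above the table. It can be pinched from above or pushed.
- catch_pivot (a point): The catch's upright pin, at x = -20 mm, y = -95 mm in the case's frame, this point 30 mm above the table.
- ring_box: Blue ring box, 40 x 40 x 32 mm, standing loose in the tray. Origin: centre of its underside, z up.
- compact: Round copper-coloured powder compact, 52 mm in diameter, 16 mm high, lying loose in the tray. Origin: centre of its underside, z up.
- perfume: Amber perfume bottle with brass cap, 48 mm in diameter, 110 mm high, beside the case: leave alone. Origin: centre of its underside.
- candle: Green glass candle jar with wooden lid, 72 mm in diameter, 85 mm high, beside the case: leave alone. Origin: centre of its underside.
- brush: Wooden hairbrush, 195 mm long, 60 mm wide, 30 mm high, lying bristles up on the table to the right of the work: leave alone. Origin: on the table under the middle of its length, which runs along x.
There are look-alikes about, which are no part of the job. Of the things that look like the tray, the smallest one is meant.

How it is judged:
On the way:
1. the tray is in its case, within 10 mm of fully home, while the catch is still open (below 2.2 rad) (x of tray_front in the frame of case between -0.01 and 0.006 m and y of tray_front in the frame of case between -0.012 and 0.012 m and value of joint catch below 2.2 rad), for 0.1 s.
At the end, for the whole second after the job is handed in: Tray at rest, flat, its front within 5 mm of flush with the case's mouth, centred within 8 mm, in line within 0.08 rad; catch at rest across its front (above 2.95 rad); ring box and compact on the tray's floor, flat within 0.2 rad (x of tray_front in the frame of case between -0.005 and 0.005 m and y of tray_front in the frame of case between -0.008 and 0.008 m and z of tray_front in the frame of case between -0.003 and 0.004 m and angle between the x axis of tray and the x axis of case, either way round below 0.08 rad and angle between tray's own z axis and vertical below 0.05 rad and value of joint catch above 2.95 rad and velocity of joint catch below 0.05 rad/s and linear speed of tray below 0.01 m/s and x of ring_box in the frame of tray between -0.045 and 0.048 m and y of ring_box in the frame of tray between -0.068 and 0.068 m and z of ring_box in the frame of tray between -0.002 and 0.015 m and angle between each of ring_box, compact's own z axis and vertical below 0.2 rad and x of compact in the frame of tray between -0.045 and 0.048 m and y of compact in the frame of tray between -0.068 and 0.068 m and z of compact in the frame of tray between -0.002 and 0.015 m); the robot touches nothing.
It fails at once if the ring box or the compact tips over (0.5 rad) or comes 15 mm or more off the tray's floor (angle between any of ring_box, compact's own z axis and vertical above 0.5 rad or z of any of ring_box, compact in the frame of tray above 0.02 m).
It fails at once if the perfume, the candle or the brush is moved by more than 30 mm (distance of any of perfume, candle, brush from where it was at the start of the episode above 0.03 m).
It fails at once if the perfume or the candle is tipped by more than 0.5 rad (angle between any of perfume, candle's own z axis and vertical above 0.5 rad).
It also fails if it takes over 67 s, if anything falls off the work surface, if the arm or the gripper's body presses on something with over 40 N, if the wrist force passes 120 N, or if a joint passes its speed limit or range.

### The arm

A 6-joint arm with a two-finger parallel gripper is mounted at the origin on the work surface. World frame = base frame: x ahead of the robot, y to its left, z up, the work surface at z = 0. Lengths are in m, angles in rad, forces in N, time in s.
With the tool pointing down it reaches from about 0.375 to 0.9 m from the base axis. Payload 3.1 kg.
Tool frame: the origin (TCP) lies on the centre line of the jaws, within the pads' length; the fingertips stand 19 mm ahead of it and the grasp point (between the pads) is the TCP; z points along the fingers, y is the direction in which the jaws open and shut (so a half turn about z gives the same grasp; the last joint's range is limited). The gripper opens to 85 mm and grips with 20 to 120 N. Pads are 22 mm wide; open, the fingers measure 114 mm over their backs; the gripper's body (76 mm by 85 mm) begins 54 mm behind the grasp point. The pads swing forward as they close: fully open they stand 13 mm farther back than shut.
Start: joints at [-1.518, 0.527, 1.433, -0, 1.181, -0.178], TCP at [0.144, -0.608, 0.25] pointing down, gripper open.
Joint ranges: [-3.08, 3.08], [-0.75, 2.2], [0.22, 2.44], [-1.43, 4.57], [0, 2.65], [-2.85, 2.85]. Speed limits (rad/s): [2.79, 2.79, 3.14, 3.14, 3.14, 3.14].

### API

Orientations are given as a unit quaternion [x, y, z, w].
In Python, from station import manip, imaging, workorder gives the robot as it stands.
- The arm moves only by the shell command python3 -m creep 'ROWS' [FORCE]. ROWS is a JSON object of lists of equal length, an entry for each row: "claw": the finger opening in cm, from 0 to 8.54; "dp": the shift along the tool's x, y, z in cm, a list of three; "roll": the turn about the tool's z in rad. In form: {"claw": [claw, ...], "dp": [[dx, dy, dz], ...], "roll": [roll, ...]}. A call has 1 to 12 rows; each row is the pose to reach, as a shift and turn from the pose commanded when the call began, along the tool's axes at that moment; what a row does not reach only later rows make up. A row lasts 1/10 s, in which the tool goes at most 50 mm and 8.59 degrees, less where a joint would pass 70% of its speed; a pose out of reach is approached as far as the arm can. A call with a gripper value outside its range is refused whole. The fingers move at their own pace and stop on an object; FORCE is the grip in N (left out, the last holds). Time passes only in rows, so rows that repeat a pose let the fingers close. It gives the time, the measured TCP pose, the force and the opening at its end, in the units of the state.
- manip.sense(): the state, without advancing time (a new reading comes with each control period).
- imaging.snapshot(name): name is "scene" or "top"; returns a dict with "image" (400x640x3 uint8, red, green, blue), "z_map" (400x640 float32, m along the optical axis (not along the pixel's ray), 0 where there is no reading), "vfov" (degrees; the focal length in pixels is half the picture's height over the tangent of half this angle, whatever the lens; pixels are square), "cx", "cy" (the principal point, pixels), "R" (3x3) and "t" (3): a world point X has camera coordinates R X + t. Camera axes: x right, y down, z forward; pixel columns grow to the right and rows downward; lengths in m; the calibration is good to about 2 mm. A picture is of the moment at which its call begins.
- workorder.sign_off(): hands the job in, once; it reports no verdict.
The state is a dict: "t": time; "q": joint angles; "qd": joint speeds; "tau": joint torques, N m; "tcp_pos": TCP position; "tool_rot": TCP orientation; "force": force on the tool from outside, world axes, zero at the start; "ft_torque": the same for the moment, N m; "finger_gap": opening from 0.0 (shut) to 1.0 (fully open).
Only numpy, scipy, OpenCV 4.12 (cv2) and the standard library are available. Lean on these libraries where they do the work, as an engineer would, in place of code of your own. Each camera call takes 0.05 s, during which the arm holds its last target.

## Working session

There is one attempt and no reset: what is moved stays moved. The work goes in short steps, Python scripts to look and compute and a shell command to move; the robot and the scene stay as the last step left them, time stands still between calls to the robot, and variables do not carry over. Pictures are saved under pics/ and viewed, and the job is handed in when it is done.

```bash
mkdir -p pics; ls; python3 - <<'E'
from station import manip, imaging
import cv2,numpy as np
print(manip.sense())
for n in("scene","top"):
    s=imaging.snapshot(n); np.savez(f'pics/{n}0.npz',**s)
    cv2.imwrite(f'pics/{n}0.png',s['image'][:,:,::-1]); print(n,s['vfov'],s['cx'],s['cy'],s['R'],s['t'])
E
```

```text
pics
{'t': 0.0, 'q': array([-1.51747802e+00,  5.28490464e-01,  1.43391530e+00,  4.63602537e-06,
        1.18140590e+00, -1.78489276e-01]), 'qd': array([ 0.00131726,  0.00123902, -0.00029408,  0.00135058,  0.00071333,
        0.00095705]), 'tau': array([-7.77240007e-05, -4.42343187e+01, -1.78026652e+01, -2.16589251e-04,
        8.48556199e-03,  1.31968318e-05]), 'tcp_pos': array([ 0.14358503, -0.60758   ,  0.24931452]), 'tool_rot': array([ 9.93290162e-01,  1.15643517e-01,  7.15325975e-05, -1.10719394e-03]), 'force': array([-0.99290255, -0.50772349,  0.03019322]), 'ft_torque': array([ 0.03089824, -0.00088766,  0.02191453]), 'finger_gap': 1.0017571234205407}
scene 46.1783948197954 325.2160883872882 194.69197934801895 [[ 0.65113179  0.75892517 -0.00774434]
 [ 0.5640363  -0.4907009  -0.66413529]
 [-0.50782914  0.42807151 -0.7475723 ]] [-0.24280322 -0.24054282  1.59591682]
top 47.695178930724516 326.46047943259606 199.14629566734706 [[-0.01768002 -0.99946175 -0.02763382]
 [-0.99042195  0.02129201 -0.13642219]
 [ 0.13693714  0.02495719 -0.9902653 ]] [-0.02005899  0.44569632  1.25039155]
```

View pics/scene0.png

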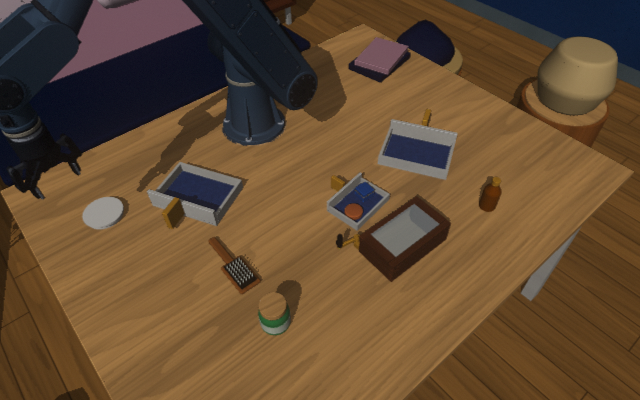

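View pics/top0.png

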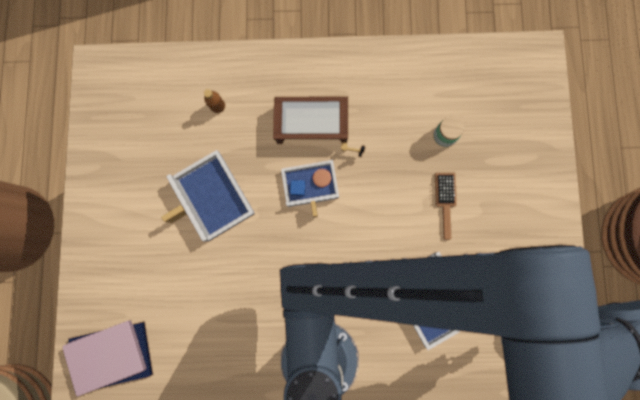

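Tray look-alikes: large trays at top-view (210,195) and (432,325, under the arm; scene (195,190)), both empty, and the small one at (310,183), loaded with the blue box and the copper compact. The small loaded one fits the description. I'll confirm it in a crop and measure.

```bash
cat > h.py <<'E'
import numpy as np,cv2
def load(f): return dict(np.load(f))
def f_(s): return 200/np.tan(np.radians(float(s['vfov'])/2))
def ray(s,uv,z):
    uv=np.atleast_2d(np.array(uv,float)); f=f_(s)
    d=np.c_[(uv[:,0]-s['cx'])/f,(uv[:,1]-s['cy'])/f,np.ones(len(uv))]@s['R']
    o=-s['R'].T@s['t']; k=(z-o[2])/d[:,2]; return o+d*k[:,None]
def cloud(s):
    v,u=np.mgrid[:400,:640]; f=f_(s); z=s['z_map']
    c=np.stack([(u-s['cx'])/f*z,(v-s['cy'])/f*z,z],-1)
    P=(c-s['t'])@s['R']; P[z==0]=np.nan; return P
def proj(s,P):
    c=np.atleast_2d(P)@s['R'].T+s['t']; f=f_(s); return np.c_[c[:,0]/c[:,2]*f+s['cx'],c[:,1]/c[:,2]*f+s['cy']]
E
python3 - <<'E'
from h import *
s=load('pics/top0.npz'); a=s['image'][80:230,230:400,::-1]
t=load('pics/scene0.npz'); b=t['image'][160:280,310:460,::-1]
cv2.imwrite('pics/c0.png',np.hstack([cv2.resize(a,(390,344),interpolation=2),cv2.resize(b,(400,344),interpolation=2)]))
for s,n in((s,'top'),(t,'scene')):
    P=cloud(s); x,y,z=P[...,0],P[...,1],P[...,2]
    hsv=cv2.cvtColor(s['image'],cv2.COLOR_RGB2HSV)
    print(n, np.nanmedian(z))
E
```

```text
top -0.0008980508006192476
scene -0.0005885010459928707
```

View pics/c0.png

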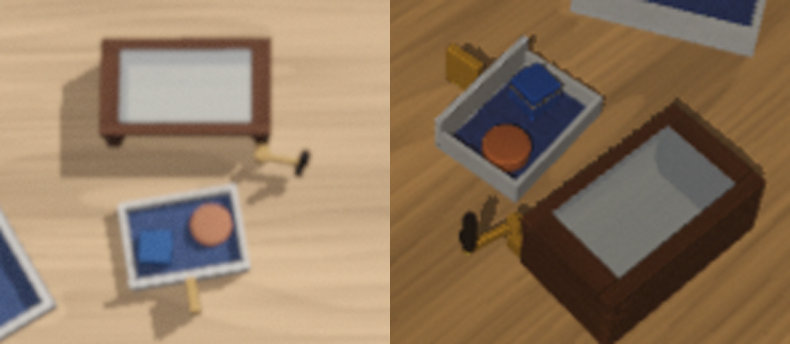

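The crop confirms it: the small white tray, with brass pull towards the robot (top ≈(314,208)), box at (297,187) and compact at (321,178). The case is at (311,118) and the catch knob at (362,151), pointing sideways (open).

```bash
cat > meas.py <<'E'
from h import *
def rect(P,m,n):
    p=P[m][:,:2].astype(np.float32); r=cv2.minAreaRect(p*1000); b=cv2.boxPoints(r)
    print(n,len(p),'ctr',np.round(r[0],1),'size',np.round(r[1],1),'ang',round(r[2],2)); print(np.round(b,0).tolist())
def measure(fs):
  for fn in fs:
    s=load(fn); P=cloud(s); x,y,z=P[...,0],P[...,1],P[...,2]
    im=s['image'].astype(int); hsv=cv2.cvtColor(s['image'],cv2.COLOR_RGB2HSV)
    H,S,V=[hsv[...,i].astype(int) for i in range(3)]
    print('==',fn)
    roi=(x>.3)&(x<.75)&(y>-.25)&(y<.25)
    rect(P,roi&(z>.06)&(z<.08)&(x>.6)&(abs(y)<.2),'casetop')
    return_=None
    w=roi&(S<60)&(V>110)&(z>.010)&(z<.05)&(y<.16)
    n,l,st,c=cv2.connectedComponentsWithStats(w.astype(np.uint8))
    for i in range(1,n):
        if st[i,4]>40: rect(P,l==i,'white'); print(st[i],P[l==i].mean(0))
    br=roi&(H>14)&(H<28)&(S>140)&(z>.015)&(z<.065)
    n,l,st,c=cv2.connectedComponentsWithStats(br.astype(np.uint8))
    for i in range(1,n):
        if st[i,4]>5: rect(P,l==i,'brass'); print(st[i],P[l==i].mean(0), P[l==i][:,2].max())
    bk=roi&(V<45)&(z>.03)&(z<.09)&(y<0)
    n,l,st,c=cv2.connectedComponentsWithStats(bk.astype(np.uint8))
    for i in range(1,n):
        if st[i,4]>5: print('black',st[i],np.median(P[l==i],0),P[l==i].max(0))
E
python3 -c "
from meas import *
measure(['pics/top0.npz','pics/scene0.npz'])"
```

```text
== pics/top0.npz
casetop 3238 ctr [673.4  11.2] size [212.3 126.3] ang 89.24
[[609.0, -94.0], [735.0, -96.0], [738.0, 116.0], [612.0, 118.0]]
white 519 ctr [493.8  18.8] size [112.5 149.9] ang 8.38
[[427.0, 85.0], [449.0, -64.0], [560.0, -47.0], [539.0, 101.0]]
[281 161  58  46 519] [0.48730245 0.01890594 0.02806342]
== pics/scene0.npz
casetop 3356 ctr [675.8  12.6] size [216.4 126.8] ang 88.57
[[610.0, -94.0], [736.0, -97.0], [742.0, 119.0], [615.0, 122.0]]
white 379 ctr [495.5  18.9] size [110.8 154.5] ang 8.64
[[429.0, 87.0], [452.0, -66.0], [562.0, -49.0], [539.0, 104.0]]
[327 173  62  55 379] [0.49727154 0.00122397 0.02673355]
brass 148 ctr [419.9   7.3] size [46.2 16. ] ang 7.69
[[396.0, 12.0], [398.0, -4.0], [444.0, 2.0], [442.0, 18.0]]
[331 175  14  16 148] [0.41898442 0.00424627 0.04357839] 0.06021976822717259
brass 134 ctr [ 589.3 -105.2] size [61.6 30.6] ang 60.02
[[561.0, -124.0], [587.0, -140.0], [618.0, -86.0], [591.0, -71.0]]
[338 234  22  15 134] [ 0.59406634 -0.09858286  0.03206426] 0.055221467045591076
black [336 235   6  13  54] [ 0.58660884 -0.13636058  0.0579583 ] [ 0.59215431 -0.12962226  0.07869296]
black [408 259   5   3   7] [ 0.73645321 -0.02951556  0.03961109] [ 0.73739506 -0.02397303  0.04761013]
black [403 261   4   3   7] [ 0.73589607 -0.04960505  0.05263881] [ 0.73724175 -0.04454541  0.06500306]
```

```bash
cat >> h.py <<'E'
def go(xyz,yaw_deg=None):
    """print dp(cm), roll from measured pose to target world pos, tool-x yaw"""
    from station import manip
    from scipy.spatial.transform import Rotation as Ro
    s=manip.sense(); R=Ro.from_quat(s['tool_rot']).as_matrix()
    yaw=np.degrees(np.arctan2(R[1,0],R[0,0]))
    print('t',round(s['t'],2),'tcp',np.round(s['tcp_pos'],4),'yaw',round(yaw,2),'F',np.round(s['force'],1),'gap',round(s['finger_gap'],3),'q',np.round(s['q'],2))
    for p in np.atleast_2d(xyz): print('  ->',np.round(p,4),'dp cm',np.round(R.T@(p-s['tcp_pos'])*100,2), '' if yaw_deg is None else 'roll %.3f'%np.radians(yaw-yaw_deg))
E
python3 - <<'E'
from h import *
for fn in('pics/top0.npz','pics/scene0.npz'):
    s=load(fn);P=cloud(s);x,y,z=P[...,0],P[...,1],P[...,2]
    m=(z>.062)&(z<.078)&(x>.58)&(x<.77)&(abs(y)<.16)
    p=P[m]; yb=np.arange(-.07,.09,.008); F=[];B=[]
    for a in yb:
        q=p[(p[:,1]>=a)&(p[:,1]<a+.008)][:,0]
        if len(q)>5:F.append((a+.004,q.min()));B.append((a+.004,q.max()))
    for L,n in((F,'front'),(B,'back')):
        L=np.array(L); k=np.polyfit(L[:,0],L[:,1],1); print(fn,n,k,'deg',np.degrees(np.arctan(k[0])))
    L=[];
    for a in np.arange(.63,.72,.008):
        q=p[(p[:,0]>=a)&(p[:,0]<a+.008)][:,1]; L.append((a+.004,q.min(),q.max()))
    L=np.array(L); print('sides',np.polyfit(L[:,0],L[:,1],1),np.polyfit(L[:,0],L[:,2],1),L[:,1:].mean(0), L[:,1:].mean())
    for n,c in(('candle',(-.35,-.2)),('perfume',(.15,.4))):
        m=(z>.05)&(z<.13)&(x>.5)&(x<.8)&(y>c[0])&(y<c[1]); print(n,np.nanmedian(P[m],0),P[m].min(0),P[m].max(0))
y=np.radians(8.5);
print(np.array([.4945,.0188])-.082*np.array([np.cos(y),np.sin(y)]))
go([[.44,-.25,.25],[.413,.0067,.15]],8.5)
E
```

```text
pics/top0.npz front [0.02567121 0.6114887 ] deg 1.4705287342117117
pics/top0.npz back [0.01692261 0.73398843] deg 0.9695016302026854
sides [-0.01036347 -0.08737631] [-0.03956045  0.14314334] [-0.09440275  0.11632136] 0.010959305779886984
candle [ 0.62887596 -0.34810821  0.05978432] [ 0.60930041 -0.34966612  0.05076694] [ 0.64953765 -0.34325685  0.08649112]
perfume [0.72960381 0.28703162 0.07659008] [0.5026742  0.26925776 0.05029858] [0.75917282 0.39937261 0.11415203]
pics/scene0.npz front [0.02166739 0.61445302] deg 1.2412559506580487
pics/scene0.npz back [0.02293242 0.73823793] deg 1.313700729700153
sides [-0.02412819 -0.07810037] [-0.01272977  0.12763403] [-0.09445928  0.11900325] 0.01227198444103735
candle [ 0.64126359 -0.34867555  0.08244908] [ 0.62028937 -0.34982448  0.05116749] [ 0.65329716 -0.34387016  0.08856747]
perfume [0.74466216 0.28429355 0.07706761] [0.50057908 0.26869621 0.05013208] [0.76402166 0.39971883 0.11522841]
[0.4134007  0.00667963]
t 0.1 tcp [ 0.1436 -0.6077  0.2494] yaw 13.28 F [-0.4  0.5  0.3] gap 1.0 q [-1.52  0.53  1.43 -0.    1.18 -0.18]
  -> [ 0.44 -0.25  0.25] dp cm [ 3.707e+01 -2.800e+01  1.000e-02] roll 0.083
  -> [0.413  0.0067 0.15  ] dp cm [ 40.33 -53.59  10.06] roll 0.083
```

```bash
python3 -m creep '{"claw":[5,5,5,5,5,5,5,5,5,5,5,5],"dp":[[4,-3,0],[8,-6,0],[12,-9,0],[16,-12,0],[20,-15,0],[24,-18,0],[28,-21,0],[32,-24,0],[34,-29,1],[36,-34,2],[37,-39,3],[38,-43,4]],"roll":[0.01,0.02,0.03,0.04,0.05,0.06,0.07,0.08,0.083,0.083,0.083,0.083]}' 20
python3 -c "
from h import *
go([.413,.0067,.12],8.5)"
```

```text
t: 1.3
tcp_pos: [0.4145, -0.1042, 0.2109]
tool_rot: [0.997, 0.074, 0.0, 0.0]
force: [0.4, 0.5, -0.7]
finger_gap: 0.58
t 1.3 tcp [ 0.4145 -0.1042  0.2109] yaw 8.51 F [ 0.4  0.5 -0.7] gap 0.58 q [-0.51  0.33  1.95  0.    0.86  0.91]
  -> [0.413  0.0067 0.12  ] dp cm [  1.49 -10.99   9.09] roll 0.000
```

```bash
python3 -m creep '{"claw":[5,5,5,5,5],"dp":[[0.5,-4,2],[1,-8,4],[1.5,-11,7],[1.5,-11,9.1],[1.5,-11,9.1]],"roll":[0,0,0,0,0]}' 20
python3 -c "
from h import *
go([.413,.0067,.042],8.5)
from station import imaging
for n in('scene','top'):
  s=imaging.snapshot(n); np.savez(f'pics/{n}1.npz',**s)
  im=s['image'][:,:,::-1]
  im=im[120:300,250:470] if n=='scene' else im[90:260,220:400]
  cv2.imwrite(f'pics/{n}1.png',cv2.resize(im,None,fx=3.3,fy=3.3,interpolation=2))
"
```

```text
t: 1.8
tcp_pos: [0.4113, 0.0062, 0.1182]
tool_rot: [0.997, 0.076, -0.003, -0.001]
force: [-0.2, -0.4, -0.1]
finger_gap: 0.588
t 1.8 tcp [0.4113 0.0062 0.1182] yaw 8.66 F [-0.2 -0.4 -0.1] gap 0.588 q [-0.26  0.51  2.07 -0.    0.57  1.16]
  -> [0.413  0.0067 0.042 ] dp cm [ 0.21 -0.    7.62] roll 0.003
```

View pics/scene1.png

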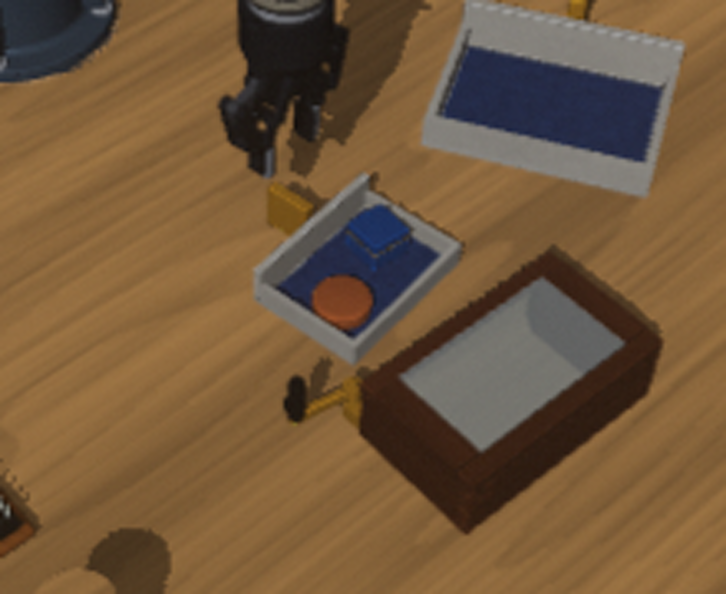

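The open jaws (about (270,130) in the crop) straddle the pull at (290,208), and nothing has moved. Next I descend and close.

```bash
python3 -m creep '{"claw":[5,5,5,5,5],"dp":[[0.2,0,2],[0.2,0,4],[0.2,0,6],[0.2,0,7.5],[0.2,0,7.5]],"roll":[0,0,0,0,0]}' 30
python3 -m creep '{"claw":[3,2,1,0.5,0.5,0.5,0.5],"dp":[[0,0,0],[0,0,0],[0,0,0],[0,0,0],[0,0,0],[0,0,0],[0,0,0]],"roll":[0,0,0,0,0,0,0]}' 30
python3 -c "
from h import *
go([.4,0,.04],8.5)
from station import imaging
for n in('scene','top'):
  s=imaging.snapshot(n); np.savez(f'pics/{n}2.npz',**s)
  im=s['image'][:,:,::-1]
  im=im[120:300,250:470] if n=='scene' else im[90:260,220:400]
  cv2.imwrite(f'pics/{n}2.png',cv2.resize(im,None,fx=3.3,fy=3.3,interpolation=2))
from meas import *
measure(['pics/scene2.npz','pics/top2.npz'])
"
```

```text
t: 2.4
tcp_pos: [0.4157, 0.0041, 0.0449]
tool_rot: [0.997, 0.073, -0.0, -0.0]
force: [0.3, -0.2, 1.5]
finger_gap: 0.585
t: 3.1
tcp_pos: [0.4156, 0.005, 0.0463]
tool_rot: [0.997, 0.075, 0.001, 0.0]
force: [-0.4, -0.8, 6.7]
finger_gap: 0.132
t 3.1 tcp [0.4156 0.005  0.0463] yaw 8.6 F [-0.4 -0.8  6.7] gap 0.132 q [-0.26  0.68  2.1  -0.    0.35  1.16]
  -> [0.4  0.   0.04] dp cm [-1.62  0.26  0.63] roll 0.002
== pics/scene2.npz
casetop 3358 ctr [675.4  12. ] size [215.9 127.2] ang 88.74
[[609.0, -95.0], [737.0, -97.0], [741.0, 119.0], [614.0, 121.0]]
white 398 ctr [495.3  18.1] size [111.  154.1] ang 9.22
[[428.0, 85.0], [453.0, -67.0], [562.0, -49.0], [538.0, 103.0]]
[327 173  62  55 398] [0.49481458 0.00516559 0.02666955]
brass 58 ctr [430.5   7. ] size [21.6 15. ] ang 15.1
[[418.0, 11.0], [422.0, -3.0], [443.0, 3.0], [439.0, 17.0]]
[336 179   9  13  58] [0.4325694  0.00497041 0.04642619] 0.062177647541417747
brass 133 ctr [ 591.4 -106.1] size [63.7 27.8] ang 64.52
[[565.0, -129.0], [590.0, -141.0], [618.0, -83.0], [593.0, -71.0]]
[338 234  22  15 133] [ 0.59394688 -0.09876752  0.03226434] 0.05261106580365246
black [329 172  10  17  71] [ 0.42509907 -0.0123273   0.07804356] [ 4.34752043e-01 -2.51897769e-04  8.95632344e-02]
black [336 235   6  13  54] [ 0.5864333  -0.13593035  0.05999911] [ 0.5929994  -0.12861356  0.07782611]
black [408 257   5   5   6] [ 0.7363995  -0.03085186  0.04230025] [ 0.73800817 -0.02706774  0.05020509]
== pics/top2.npz
casetop 3064 ctr [673.7  11.5] size [212.1 126.1] ang 88.74
[[608.0, -93.0], [734.0, -96.0], [739.0, 116.0], [613.0, 119.0]]
```

View pics/scene2.png

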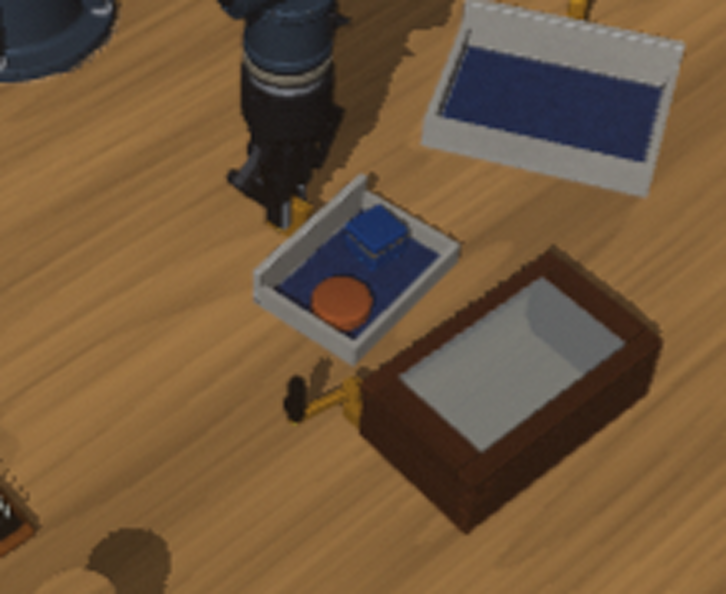

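The pull is gripped (opening about 11 mm). Next I line up with the case axis before entering.

```bash
python3 -c "
from h import *
go([.43,.0169,.0455],-1.25)"
```

```text
t 3.2 tcp [0.4156 0.005  0.0463] yaw 8.6 F [-0.5 -1.5  6.9] gap 0.136 q [-0.26  0.68  2.1  -0.    0.35  1.16]
  -> [0.43   0.0169 0.0455] dp cm [ 1.6  -0.96  0.08] roll 0.172
```

```bash
python3 -m creep '{"claw":[0.5,0.5,0.5,0.5,0.5,0.5,0.5,0.5,0.5,0.5,0.5],"dp":[[0.1,-0.1,0],[0.3,-0.2,0],[0.5,-0.3,0],[0.7,-0.4,0],[0.9,-0.5,0],[1.1,-0.6,0],[1.3,-0.7,0],[1.4,-0.8,0],[1.5,-0.9,0],[1.6,-0.95,0],[1.6,-0.95,0]],"roll":[0.015,0.03,0.05,0.07,0.09,0.11,0.13,0.145,0.16,0.172,0.172]}' 30
python3 -c "
from h import *
from station import imaging
for n in('scene','top'):
  s=imaging.snapshot(n); np.savez(f'pics/{n}3.npz',**s)
  im=s['image'][:,:,::-1]
  im=im[120:300,250:470] if n=='scene' else im[90:260,220:400]
  cv2.imwrite(f'pics/{n}3.png',cv2.resize(im,None,fx=3.3,fy=3.3,interpolation=2))
from meas import *
measure(['pics/scene3.npz','pics/top3.npz'])
c=np.radians(-1.25);o=np.array([.613,.0129]);
go([list(o+x*np.array([np.cos(c),np.sin(c)]))+[.0455] for x in(-.18,-.12,-.05,-.0255)],-1.25)
"
```

```text
t: 4.3
tcp_pos: [0.4255, 0.0181, 0.0463]
tool_rot: [1.0, -0.01, -0.004, -0.001]
force: [-6.5, 1.1, 10.7]
finger_gap: 0.132
== pics/scene3.npz
casetop 3355 ctr [676.   12.3] size [216.6 126.7] ang 88.81
[[610.0, -95.0], [737.0, -97.0], [742.0, 119.0], [615.0, 122.0]]
white 410 ctr [505.6  17.2] size [152.8 111.4] ang 89.16
[[449.0, -58.0], [560.0, -60.0], [562.0, 93.0], [451.0, 94.0]]
[329 175  64  55 410] [0.50561343 0.00928917 0.02706627]
brass 55 ctr [441.3  17.5] size [13.7 24.6] ang 89.5
[[429.0, 11.0], [454.0, 11.0], [454.0, 24.0], [429.0, 24.0]]
[341 179   9  11  55] [0.44259692 0.01575972 0.04859244] 0.06394121763429662
brass 131 ctr [ 597.3 -106.4] size [64.8 27.9] ang 82.88
[[579.0, -137.0], [607.0, -140.0], [615.0, -76.0], [587.0, -73.0]]
[338 234  22  15 131] [ 0.5941264  -0.0982644   0.03222006] 0.05740162254479344
black [333 172   8  15  45] [ 0.43389582 -0.00340223  0.08067727] [ 4.40827016e-01 -3.09427242e-05  8.95139562e-02]
black [336 235   6  13  54] [ 0.58725378 -0.13591671  0.05798234] [ 0.59128563 -0.13055122  0.08139695]
black [409 257   5   4   6] [ 0.73694281 -0.0264892   0.04344251] [ 0.73760296 -0.02187385  0.04676557]
== pics/top3.npz
casetop 3138 ctr [675.   11.6] size [212.3 127. ] ang 88.62
[[609.0, -93.0], [736.0, -96.0], [741.0, 116.0], [614.0, 119.0]]
white 129 ctr [504.1 -38.7] size [ 37.5 110.6] ang 89.34
[[449.0, -57.0], [559.0, -58.0], [560.0, -21.0], [449.0, -19.0]]
[323 160  14  39 129] [ 0.51080939 -0.04904839  0.02522352]
t 4.4 tcp [0.4255 0.0181 0.0463] yaw -1.18 F [-6.7  2.   9.6] gap 0.136 q [-0.22  0.68  2.07 -0.    0.39  1.37]
  -> [0.433  0.0168 0.0455] dp cm [0.76 0.11 0.08] roll 0.001
  -> [0.493  0.0155 0.0455] dp cm [6.76 0.11 0.03] roll 0.001
  -> [0.563  0.014  0.0455] dp cm [13.76  0.12 -0.02] roll 0.001
  -> [0.5875 0.0135 0.0455] dp cm [16.21  0.12 -0.03] roll 0.001
```

View pics/top3.png

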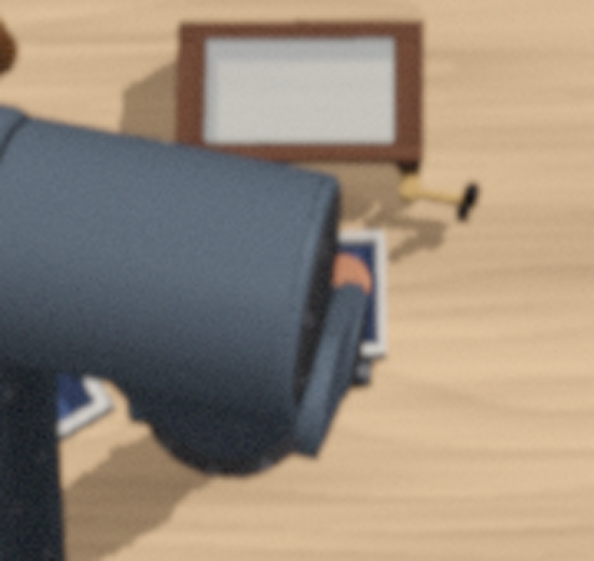

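View pics/scene3.png

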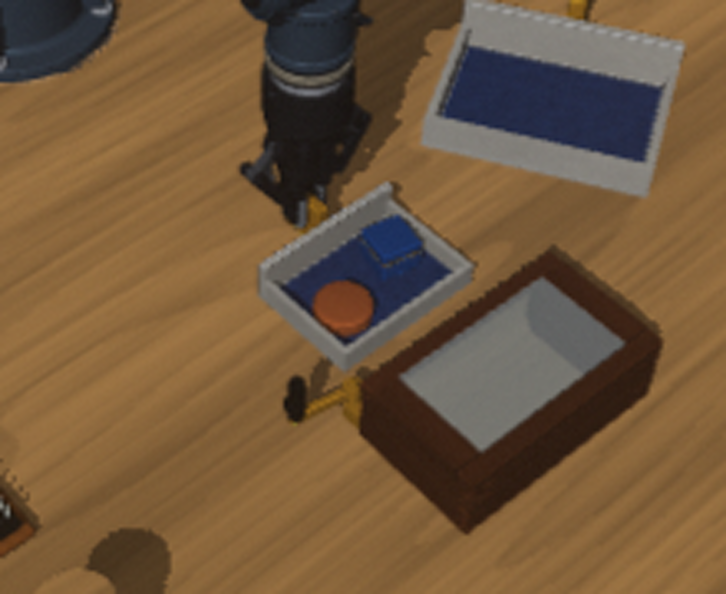

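```bash
python3 -m creep '{"claw":[0.5,0.5,0.5,0.5,0.5,0.5,0.5,0.5,0.5,0.5,0.5,0.5],"dp":[[0.2,0,-0.05],[0.6,0,-0.1],[1.1,0.05,-0.1],[1.6,0.1,-0.1],[2.1,0.1,-0.1],[2.6,0.1,-0.1],[3.1,0.1,-0.1],[3.6,0.1,-0.1],[4.1,0.1,-0.1],[4.6,0.1,-0.1],[5.1,0.1,-0.1],[5.6,0.1,-0.1]],"roll":[0,0,0,0,0,0,0,0,0,0,0,0]}'
python3 -m creep '{"claw":[0.5,0.5,0.5,0.5,0.5,0.5,0.5],"dp":[[0.4,0,0],[0.8,0,0],[1.2,0,0],[1.6,0,0],[2.0,0,0],[2.4,0,0],[2.4,0,0]],"roll":[0,0,0,0,0,0,0]}'
python3 -c "
from h import *
from station import imaging
for n in('scene','top'):
  s=imaging.snapshot(n); np.savez(f'pics/{n}4.npz',**s)
  im=s['image'][:,:,::-1]
  im=im[120:300,250:470] if n=='scene' else im[90:260,220:400]
  cv2.imwrite(f'pics/{n}4.png',cv2.resize(im,None,fx=3.3,fy=3.3,interpolation=2))
c=np.radians(-1.25);o=np.array([.613,.0129]);
go([list(o+x*np.array([np.cos(c),np.sin(c)]))+[.0455] for x in(-.05,-.0255)],-1.25)
"
```

```text
t: 5.6
tcp_pos: [0.4835, 0.015, 0.0463]
tool_rot: [1.0, -0.012, -0.003, -0.0]
force: [-6.2, -0.0, 5.5]
finger_gap: 0.135
t: 6.3
tcp_pos: [0.5094, 0.0141, 0.0464]
tool_rot: [1.0, -0.012, -0.0, -0.0]
force: [-4.1, 1.1, 4.2]
finger_gap: 0.138
t 6.4 tcp [0.5094 0.0141 0.0463] yaw -1.33 F [-3.1  1.3  4.2] gap 0.135 q [-0.19  0.72  1.87  0.    0.56  1.4 ]
  -> [0.563  0.014  0.0455] dp cm [ 5.36 -0.12  0.08] roll -0.001
  -> [0.5875 0.0135 0.0455] dp cm [ 7.81 -0.12  0.08] roll -0.001
```

View pics/scene4.png

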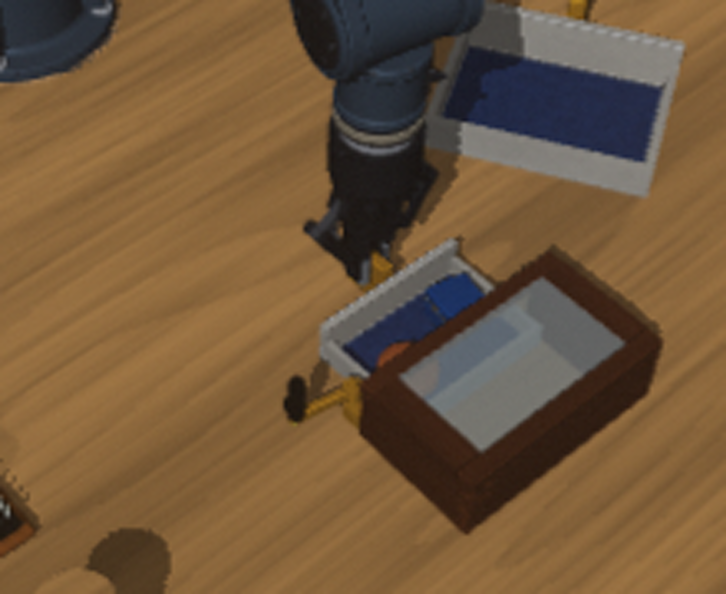

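The tray is entering squarely: its rear edge shows through the clear panel near crop (530,330), with the load inside. I continue.

```bash
python3 -m creep '{"claw":[0.5,0.5,0.5,0.5,0.5,0.5,0.5,0.5,0.5,0.5,0.5,0.5],"dp":[[0.3,0,0],[0.8,0,0],[1.3,0,0],[1.8,0,0],[2.4,0,0],[3.0,0,0],[3.6,0,0],[4.2,0,0],[4.8,0,0],[5.4,0,0],[5.8,0,0],[6.2,0,0]],"roll":[0,0,0,0,0,0,0,0,0,0,0,0]}'
python3 -m creep '{"claw":[0.5,0.5,0.5,0.5,0.5],"dp":[[0.2,0,0],[0.4,0,0],[0.6,0,0],[0.8,0,0],[0.9,0,0]],"roll":[0,0,0,0,0]}'
python3 -c "
from h import *
from station import imaging
for n in('scene','top'):
  s=imaging.snapshot(n); np.savez(f'pics/{n}5.npz',**s)
  im=s['image'][:,:,::-1]
  im=im[120:300,250:470] if n=='scene' else im[90:260,220:400]
  cv2.imwrite(f'pics/{n}5.png',cv2.resize(im,None,fx=3.3,fy=3.3,interpolation=2))
c=np.radians(-1.25);o=np.array([.613,.0129]);
go([list(o+x*np.array([np.cos(c),np.sin(c)]))+[.0455] for x in(-.05,-.0255)],-1.25)
"
```

```text
t: 7.6
tcp_pos: [0.5689, 0.013, 0.0463]
tool_rot: [1.0, -0.011, -0.003, -0.0]
force: [-8.0, 0.3, 8.7]
finger_gap: 0.132
t: 8.1
tcp_pos: [0.5784, 0.0127, 0.0463]
tool_rot: [1.0, -0.012, -0.002, -0.0]
force: [-7.0, -1.1, 7.2]
finger_gap: 0.135
t 8.2 tcp [0.5786 0.0127 0.0463] yaw -1.32 F [-7.2  0.3  6.2] gap 0.133 q [-0.17  0.76  1.68 -0.    0.7   1.42]
  -> [0.563  0.014  0.0455] dp cm [-1.56 -0.1   0.09] roll -0.001
  -> [0.5875 0.0135 0.0455] dp cm [ 0.89 -0.1   0.08] roll -0.001
```

View pics/scene5.png

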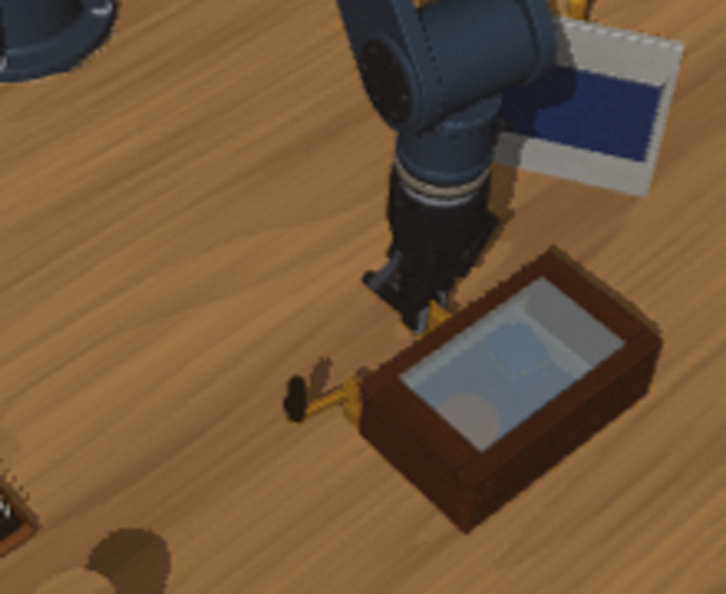

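Nearly home: no wall contact yet, and the load is upright under the panel. I creep on in 1.5 mm steps until the force rises.

```bash
python3 -m creep '{"claw":[0.5,0.5,0.5,0.5],"dp":[[0.15,0,0],[0.3,0,0],[0.45,0,0],[0.6,0,0]],"roll":[0,0,0,0]}'
python3 -m creep '{"claw":[0.5,0.5,0.5],"dp":[[0.1,0,0],[0.2,0,0],[0.3,0,0]],"roll":[0,0,0]}'
```

```text
t: 8.6
tcp_pos: [0.5841, 0.0125, 0.0463]
tool_rot: [1.0, -0.012, -0.003, -0.0]
force: [-7.9, 0.6, 8.4]
finger_gap: 0.14
t: 8.9
tcp_pos: [0.5871, 0.0125, 0.0463]
tool_rot: [1.0, -0.012, -0.003, -0.0]
force: [-7.3, -0.0, 7.9]
finger_gap: 0.135
```

```bash
python3 -m creep '{"claw":[0.5,0.5,0.5],"dp":[[0.1,0,0],[0.2,0,0],[0.2,0,0]],"roll":[0,0,0]}'
python3 -m creep '{"claw":[0.5,0.5,0.5],"dp":[[0.1,0,0],[0.2,0,0],[0.2,0,0]],"roll":[0,0,0]}'
```

```text
t: 9.2
tcp_pos: [0.5896, 0.0124, 0.0463]
tool_rot: [1.0, -0.012, -0.002, -0.0]
force: [-6.0, 1.3, 6.9]
finger_gap: 0.132
t: 9.5
tcp_pos: [0.5901, 0.0124, 0.0463]
tool_rot: [1.0, -0.011, -0.004, -0.0]
force: [-9.1, 0.2, 9.4]
finger_gap: 0.135
```

```bash
python3 -m creep '{"claw":[0.5,0.5,0.5],"dp":[[0.1,0,0],[0.3,0,0],[0.3,0,0]],"roll":[0,0,0]}'
python3 -c "
from h import *
from station import imaging
for n in('scene','top'):
  s=imaging.snapshot(n); np.savez(f'pics/{n}6.npz',**s)
  im=s['image'][:,:,::-1]
  im=im[150:290,300:470] if n=='scene' else im[90:260,220:400]
  cv2.imwrite(f'pics/{n}6.png',cv2.resize(im,None,fx=4,fy=4,interpolation=2))
go([.5,0,.0455],-1.25)
"
```

```text
t: 9.8
tcp_pos: [0.5903, 0.0125, 0.0463]
tool_rot: [1.0, -0.011, -0.007, -0.0]
force: [-14.0, -2.4, 12.8]
finger_gap: 0.135
t 9.9 tcp [0.5903 0.0125 0.0463] yaw -1.27 F [-14.2  -0.8  12.9] gap 0.135 q [-0.17  0.78  1.65 -0.    0.73  1.43]
  -> [0.5    0.     0.0455] dp cm [-9.    1.45  0.2 ] roll -0.000
```

View pics/scene6.png

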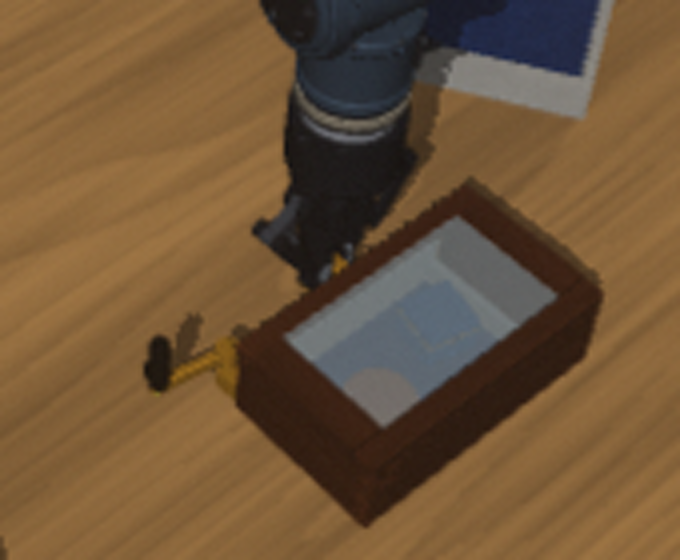

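It has stopped against the back wall (TCP held at 0.590, force rising to 14 N). I ease off, release and lift.

```bash
python3 -m creep '{"claw":[0.5,3,4,4,4,4,4,4,4],"dp":[[-0.3,0,0],[-0.3,0,0],[-0.4,0,0],[-0.4,0,0],[-0.4,0,-2],[-0.4,0,-4],[-0.4,0,-7],[-0.4,0,-10],[-0.4,0,-10]],"roll":[0,0,0,0,0,0,0,0,0]}' 20
python3 -c "
from h import *
from station import imaging
for n in('scene','top'):
  s=imaging.snapshot(n); np.savez(f'pics/{n}7.npz',**s)
  im=s['image'][:,:,::-1]
  im=im[150:290,300:470] if n=='scene' else im[90:230,250:420]
  cv2.imwrite(f'pics/{n}7.png',cv2.resize(im,None,fx=4,fy=4,interpolation=2))
go([.587,-.136,.13],-1.25)
from meas import *
measure(['pics/scene7.npz','pics/top7.npz'])
s=load('pics/scene7.npz')
# front panel edge through panel/knob: knob in views
for n,box in(('scene',(325,225,350,255)),('top',(350,140,372,162))):
  s=load(f'pics/{n}7.npz'); im=s['image']; m=np.zeros(im.shape[:2],bool); m[box[1]:box[3],box[0]:box[2]]=1
  m&=im.max(2)<50; v,u=np.nonzero(m); print(n,'knob px',u.mean(),v.mean(),len(u),ray(s,[u.mean(),v.mean()],.056), ray(s,[u[v<v.min()+4].mean(),v.min()],.076))
"
```

```text
t: 10.8
tcp_pos: [0.5964, 0.0116, 0.1504]
tool_rot: [1.0, -0.012, 0.005, 0.001]
force: [1.6, 0.0, -0.0]
finger_gap: 0.47
t 10.9 tcp [0.5934 0.012  0.1468] yaw -1.33 F [-0.2  0.3 -0.1] gap 0.468 q [-0.17  0.62  1.61  0.    0.91  1.43]
  -> [ 0.587 -0.136  0.13 ] dp cm [-0.3  14.81  1.69] roll -0.001
== pics/scene7.npz
casetop 3352 ctr [676.   13.1] size [217.4 126.7] ang 89.41
[[611.0, -95.0], [738.0, -96.0], [740.0, 121.0], [614.0, 122.0]]
brass 105 ctr [589.2  11.2] size [33.2 14.7] ang 15.13
[[571.0, 14.0], [575.0, -0.0], [607.0, 8.0], [603.0, 23.0]]
[375 209  12  13 105] [0.58701912 0.00969697 0.04560474] 0.060331103474621076
brass 133 ctr [ 598.  -106.2] size [65.1 28.1] ang 89.4
[[584.0, -139.0], [612.0, -139.0], [612.0, -74.0], [584.0, -73.0]]
[338 234  22  15 133] [ 0.59406443 -0.0981945   0.03183141] 0.05395647188803095
black [336 235   6  13  56] [ 0.58737035 -0.135839    0.05871662] [ 0.59151531 -0.12916451  0.07968856]
== pics/top7.npz
casetop 815 ctr [674.2   2.7] size [194.4 126.5] ang 88.66
[[609.0, -93.0], [735.0, -96.0], [740.0, 98.0], [613.0, 101.0]]
white 59 ctr [614.  -38.7] size [46.9  3.5] ang 89.86
[[612.0, -62.0], [616.0, -62.0], [616.0, -15.0], [612.0, -15.0]]
[321 140  17   4  59] [ 0.61330614 -0.04000453  0.02853634]
scene knob px 339.2857142857143 240.74603174603175 63 [[ 0.58479814 -0.13382303  0.056     ]] [[ 0.58004819 -0.1293767   0.076     ]]
top knob px 361.2857142857143 150.42857142857142 7 [[ 0.57766437 -0.12970521  0.056     ]] [[ 0.57956718 -0.12965638  0.076     ]]
```

View pics/scene7.png

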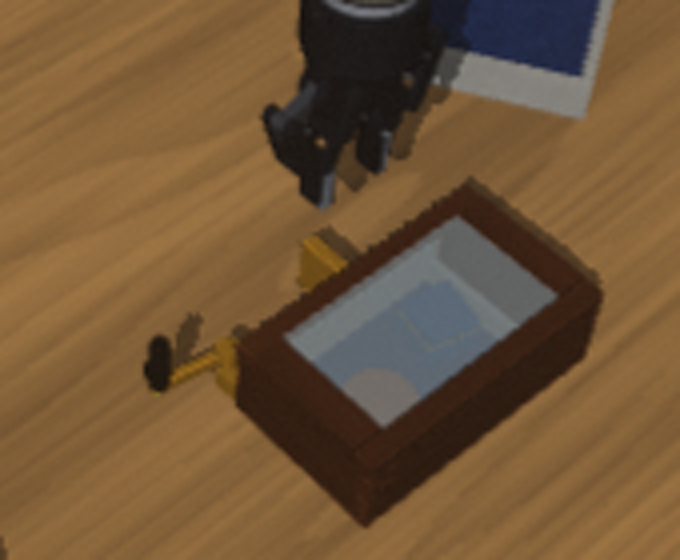

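View pics/top7.png

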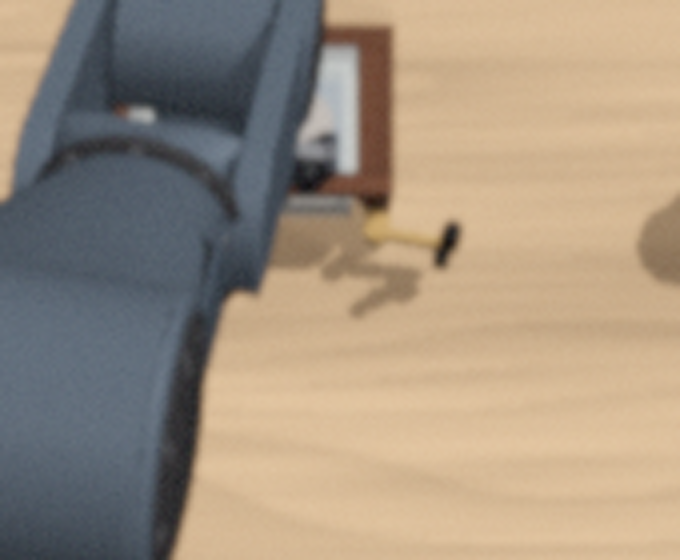

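The tray is home and released: the white front line in the top view lies at x≈0.613, at the mouth. The catch knob axis is near (0.585,-0.1335). I move over it.

```bash
python3 -m creep '{"claw":[4,4,4,4,4,4],"dp":[[-0.2,3,0],[-0.4,7,0.5],[-0.5,11,1],[-0.5,14,1.7],[-0.5,14.6,1.7],[-0.5,14.6,1.7]],"roll":[0,0,0,0,0,0]}'
python3 -c "
from h import *
from station import imaging
for n in('scene','top'):
  s=imaging.snapshot(n); np.savez(f'pics/{n}8.npz',**s)
  im=s['image'][:,:,::-1]
  im=im[150:290,300:470] if n=='scene' else im[90:230,250:420]
  cv2.imwrite(f'pics/{n}8.png',cv2.resize(im,None,fx=4,fy=4,interpolation=2))
go([.585,-.1335,.063],-1.25)
"
```

```text
t: 11.5
tcp_pos: [0.5834, -0.1345, 0.1276]
tool_rot: [1.0, -0.013, -0.001, -0.001]
force: [-0.5, 0.9, -0.2]
finger_gap: 0.469
t 11.6 tcp [ 0.5836 -0.1327  0.1284] yaw -1.32 F [-0.1 -0.  -0.4] gap 0.468 q [-0.41  0.65  1.6   0.    0.89  1.18]
  -> [ 0.585  -0.1335  0.063 ] dp cm [0.15 0.09 6.54] roll -0.001
```

View pics/scene8.png

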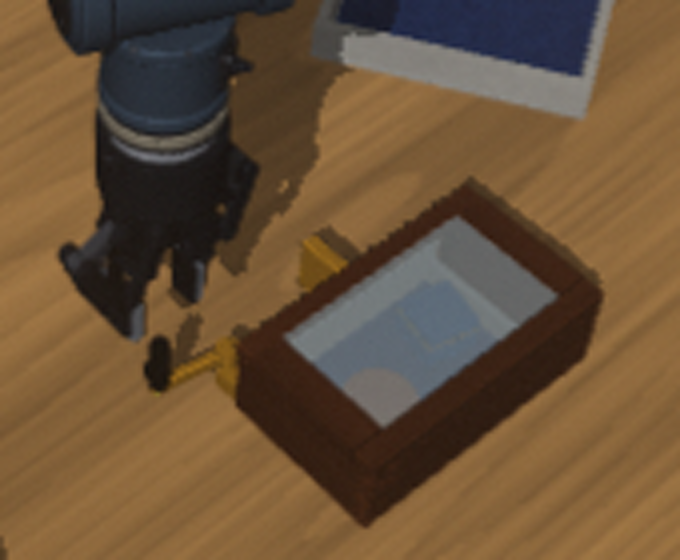

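The jaws are centred above the knob (tips at (135,330) and (190,295), knob at (158,360)). I descend and pinch.

```bash
python3 -m creep '{"claw":[4,4,4,4,4],"dp":[[0.1,0,2],[0.1,0.1,4],[0.1,0.1,5.5],[0.1,0.1,6.5],[0.1,0.1,6.5]],"roll":[0,0,0,0,0]}' 20
python3 -m creep '{"claw":[3,2,1,0.6,0.6,0.6],"dp":[[0,0,0],[0,0,0],[0,0,0],[0,0,0],[0,0,0],[0,0,0]],"roll":[0,0,0,0,0,0]}' 20
python3 -c "
from h import *
c=np.radians(-1.25);pv=np.array([.591,-.0817])
X=np.array([np.cos(c),np.sin(c)]);Y=np.array([-X[1],X[0]])
P=[list(pv+.052*(-np.sin(t)*X-np.cos(t)*Y))+[.063] for t in np.arange(.1,3.2,.19)]
go(P,-1.25)"
```

```text
t: 12.1
tcp_pos: [0.5842, -0.1335, 0.0627]
tool_rot: [1.0, -0.011, -0.001, -0.001]
force: [-0.5, 0.1, 0.6]
finger_gap: 0.466
t: 12.7
tcp_pos: [0.5856, -0.1326, 0.0651]
tool_rot: [1.0, -0.012, 0.001, -0.002]
force: [2.3, 8.1, 1.5]
finger_gap: 0.153
t 12.7 tcp [ 0.5856 -0.1326  0.0651] yaw -1.42 F [2.3 8.1 1.5] gap 0.153 q [-0.41  0.75  1.63  0.    0.76  1.18]
  -> [ 0.5847 -0.1333  0.063 ] dp cm [-0.09  0.08  0.21] roll -0.003
  -> [ 0.575  -0.1312  0.063 ] dp cm [-1.06 -0.11  0.21] roll -0.003
  -> [ 0.566  -0.1273  0.063 ] dp cm [-1.98 -0.48  0.21] roll -0.003
  -> [ 0.5578 -0.1217  0.063 ] dp cm [-2.81 -1.01  0.21] roll -0.003
  -> [ 0.5509 -0.1148  0.063 ] dp cm [-3.52 -1.69  0.21] roll -0.003
  -> [ 0.5453 -0.1066  0.063 ] dp cm [-4.09 -2.5   0.21] roll -0.003
  -> [ 0.5415 -0.0975  0.063 ] dp cm [-4.5  -3.39  0.21] roll -0.003
  -> [ 0.5394 -0.0879  0.063 ] dp cm [-4.74 -4.35  0.21] roll -0.003
  -> [ 0.5391 -0.078   0.063 ] dp cm [-4.79 -5.34  0.22] roll -0.003
  -> [ 0.5408 -0.0683  0.063 ] dp cm [-4.65 -6.31  0.22] roll -0.003
  -> [ 0.5442 -0.059   0.063 ] dp cm [-4.33 -7.25  0.22] roll -0.003
  -> [ 0.5493 -0.0506  0.063 ] dp cm [-3.83 -8.1   0.23] roll -0.003
  -> [ 0.5559 -0.0433  0.063 ] dp cm [-3.19 -8.85  0.23] roll -0.003
  -> [ 0.5638 -0.0374  0.063 ] dp cm [-2.42 -9.46  0.23] roll -0.003
  -> [ 0.5727 -0.033   0.063 ] dp cm [-1.54 -9.92  0.24] roll -0.003
  -> [ 0.5822 -0.0304  0.063 ] dp cm [ -0.6  -10.2    0.24] roll -0.003
  -> [ 0.5921 -0.0297  0.063 ] dp cm [  0.38 -10.3    0.24] roll -0.003
```

```bash
python3 -m creep '{"claw":[0.6,0.6,0.6,0.6,0.6,0.6,0.6,0.6,0.6,0.6,0.6,0.6],"dp":[[-0.4,-0.1,0],[-0.9,-0.25,0],[-1.4,-0.45,0],[-1.9,-0.65,0],[-2.3,-0.9,0],[-2.7,-1.2,0],[-3.1,-1.5,0],[-3.4,-1.85,0],[-3.7,-2.25,0],[-4.0,-2.65,0],[-4.2,-3.1,0],[-4.4,-3.55,0]],"roll":[0,0,0,0,0,0,0,0,0,0,0,0]}'
python3 -c "
from h import *
from station import imaging
for n in('scene','top'):
  s=imaging.snapshot(n); np.savez(f'pics/{n}9.npz',**s)
  im=s['image'][:,:,::-1]
  im=im[150:290,300:470] if n=='scene' else im[90:230,250:420]
  cv2.imwrite(f'pics/{n}9.png',cv2.resize(im,None,fx=4,fy=4,interpolation=2))
go([.585,-.1335,.063],-1.25)
"
```

```text
t: 13.9
tcp_pos: [0.54, -0.099, 0.065]
tool_rot: [1.0, -0.011, -0.002, 0.001]
force: [-3.9, -6.5, 6.1]
finger_gap: 0.156
t 14.0 tcp [ 0.5396 -0.0982  0.065 ] yaw -1.29 F [-2.7 -3.   7. ] gap 0.158 q [-0.38  0.71  1.76 -0.    0.68  1.21]
  -> [ 0.585  -0.1335  0.063 ] dp cm [4.62 3.43 0.18] roll -0.001
```

View pics/scene9.png

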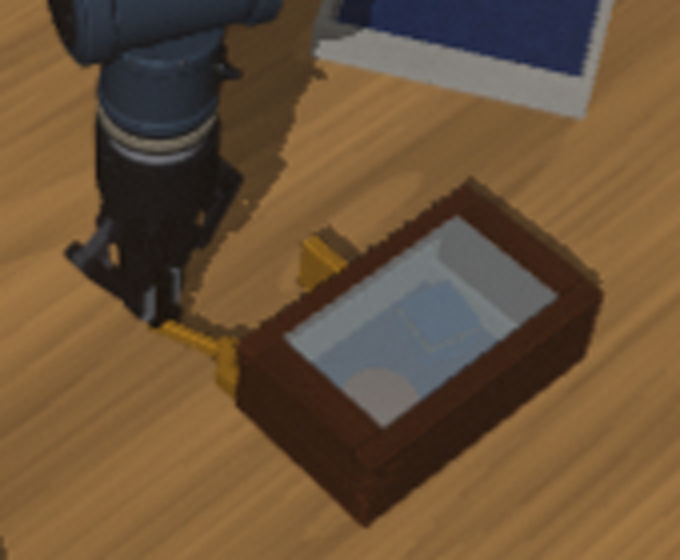

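The catch swings along with the pinch and now points nearly straight out. I continue round.

```bash
python3 -m creep '{"claw":[0.6,0.6,0.6,0.6,0.6,0.6,0.6,0.6,0.6,0.6,0.6,0.6],"dp":[[0,-0.4,0],[0,-0.8,0],[0,-1.2,0],[0,-1.6,0],[0,-2,0],[0,-2.5,0],[0,-3,0],[0.15,-3.45,0],[0.35,-3.9,0],[0.6,-4.3,0],[0.85,-4.7,0],[1.15,-5.1,0]],"roll":[0,0,0,0,0,0,0,0,0,0,0,0]}'
python3 -c "
from h import *
c=np.radians(-1.25);pv=np.array([.591,-.0812])
X=np.array([np.cos(c),np.sin(c)]);Y=np.array([-X[1],X[0]])
P=[list(pv+.052*(-np.sin(t)*X-np.cos(t)*Y))+[.063] for t in (2.2,2.3,2.4,2.5,2.6,2.7,2.8,2.9,3.0,3.1,3.14,3.2)]
go(P,-1.25)"
```

```text
t: 15.2
tcp_pos: [0.5512, -0.0472, 0.0644]
tool_rot: [1.0, -0.011, -0.004, -0.0]
force: [-4.7, -2.6, 5.5]
finger_gap: 0.153
t 15.2 tcp [ 0.5512 -0.0472  0.0644] yaw -1.32 F [-4.7 -2.6  5.5] gap 0.153 q [-0.29  0.72  1.74 -0.    0.69  1.31]
  -> [ 0.5496 -0.0497  0.063 ] dp cm [-0.15  0.25  0.15] roll -0.001
  -> [ 0.553  -0.0457  0.063 ] dp cm [ 0.18 -0.15  0.14] roll -0.001
  -> [ 0.5567 -0.0421  0.063 ] dp cm [ 0.54 -0.52  0.14] roll -0.001
  -> [ 0.5608 -0.0389  0.063 ] dp cm [ 0.94 -0.85  0.14] roll -0.001
  -> [ 0.5652 -0.0361  0.063 ] dp cm [ 1.37 -1.14  0.14] roll -0.001
  -> [ 0.5698 -0.0337  0.063 ] dp cm [ 1.83 -1.39  0.13] roll -0.001
  -> [ 0.5747 -0.0318  0.063 ] dp cm [ 2.31 -1.59  0.13] roll -0.001
  -> [ 0.5797 -0.0305  0.063 ] dp cm [ 2.81 -1.74  0.13] roll -0.001
  -> [ 0.5848 -0.0296  0.063 ] dp cm [ 3.32 -1.84  0.12] roll -0.001
  -> [ 0.59   -0.0292  0.063 ] dp cm [ 3.84 -1.89  0.12] roll -0.001
  -> [ 0.5921 -0.0292  0.063 ] dp cm [ 4.04 -1.89  0.12] roll -0.001
  -> [ 0.5952 -0.0294  0.063 ] dp cm [ 4.36 -1.88  0.11] roll -0.001
```

```bash
python3 -m creep '{"claw":[0.6,0.6,0.6,0.6,0.6,0.6,0.6,0.6,0.6,0.6,0.6,0.6],"dp":[[0.2,-0.2,0],[0.5,-0.5,0],[0.9,-0.8,0],[1.35,-1.1,0],[1.8,-1.35,0],[2.3,-1.55,0],[2.8,-1.7,0],[3.2,-1.8,0],[3.5,-1.85,0],[3.8,-1.85,0],[4.0,-1.85,0],[4.0,-1.85,0]],"roll":[0,0,0,0,0,0,0,0,0,0,0,0]}'
python3 -c "
from h import *
from station import imaging
for n in('scene','top'):
  s=imaging.snapshot(n); np.savez(f'pics/{n}10.npz',**s)
  im=s['image'][:,:,::-1]
  im=im[150:290,300:470] if n=='scene' else im[90:230,250:420]
  cv2.imwrite(f'pics/{n}10.png',cv2.resize(im,None,fx=4,fy=4,interpolation=2))
go([.5921,-.0292,.063],-1.25)
"
```

```text
t: 16.4
tcp_pos: [0.5922, -0.0293, 0.0643]
tool_rot: [1.0, -0.012, -0.003, -0.001]
force: [-3.9, -1.5, 6.0]
finger_gap: 0.159
t 16.5 tcp [ 0.5922 -0.0293  0.0643] yaw -1.34 F [-3.  -1.6  4.8] gap 0.154 q [-0.24  0.75  1.64 -0.    0.76  1.36]
  -> [ 0.5921 -0.0292  0.063 ] dp cm [-0.01 -0.01  0.13] roll -0.001
```

View pics/scene10.png

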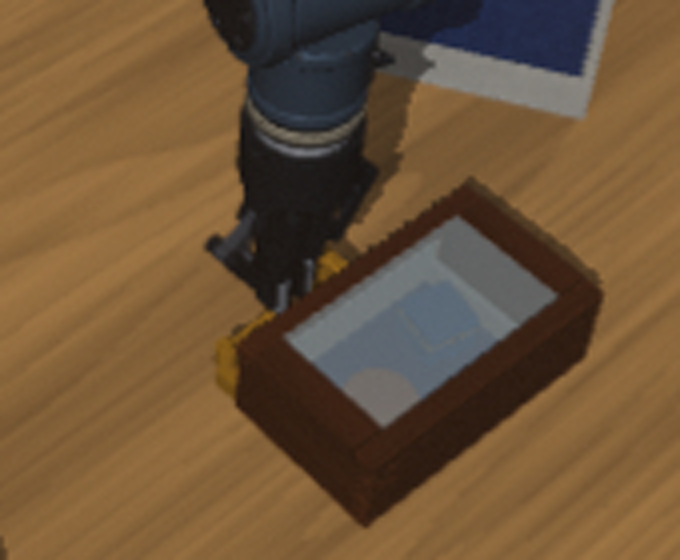

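The catch lies across the front, and the TCP matches the computed locked spot. I press on to feel the stop.

```bash
python3 -m creep '{"claw":[0.6,0.6,0.6,0.6,0.6],"dp":[[0.1,0,0],[0.2,0,0],[0.3,0,0],[0.4,0,0],[0.4,0,0]],"roll":[0,0,0,0,0]}'
python3 -m creep '{"claw":[0.6,0.6,0.6,0.6],"dp":[[0.1,0,0],[0.2,0,0],[0.3,0,0],[0.3,0,0]],"roll":[0,0,0,0]}'
```

```text
t: 17.0
tcp_pos: [0.5956, -0.0292, 0.0643]
tool_rot: [1.0, -0.012, -0.004, -0.001]
force: [-3.8, -1.3, 7.1]
finger_gap: 0.154
t: 17.4
tcp_pos: [0.5973, -0.0292, 0.0642]
tool_rot: [1.0, -0.011, -0.005, -0.001]
force: [-6.7, -1.7, 7.4]
finger_gap: 0.156
```

```bash
python3 -m creep '{"claw":[0.6,0.6,0.6],"dp":[[0.1,0,0],[0.2,0,0],[0.2,0,0]],"roll":[0,0,0]}'
```

```text
t: 17.7
tcp_pos: [0.5977, -0.0292, 0.0641]
tool_rot: [1.0, -0.011, -0.007, -0.001]
force: [-9.2, -2.7, 11.1]
finger_gap: 0.158
```

The stop is felt. I open slightly, lift, and check.

```bash
python3 -m creep '{"claw":[2,3,3,3,3,3,3,3,3,3,3],"dp":[[-0.1,0,0],[-0.1,0,0],[-0.1,0,0],[-0.1,0,-1],[-0.1,0,-3],[-0.1,0,-6],[-0.1,0,-9],[-1,0,-12],[-4,0,-13],[-8,0,-14],[-12,0,-14]],"roll":[0,0,0,0,0,0,0,0,0,0,0]}'
python3 -m creep '{"claw":[3,3,3,3,3,3,3],"dp":[[-2,-4,-1],[-4,-8,-2],[-4,-12,-2],[-4,-16,-2],[-4,-20,-2],[-4,-24,-2],[-4,-24,-2]],"roll":[0,0,0,0,0,0,0]}'
python3 -c "
from h import *
from station import imaging
ims=[]
for n in('scene','top'):
  s=imaging.snapshot(n); np.savez(f'pics/{n}11.npz',**s)
  im=s['image'][:,:,::-1]
  im=im[160:290,320:460] if n=='scene' else im[85:215,250:390]
  ims.append(cv2.resize(im,(400,371),interpolation=2))
cv2.imwrite('pics/f11.png',np.hstack(ims))
go([.5921,-.0292,.063],-1.25)
from meas import *
measure(['pics/scene11.npz','pics/top11.npz'])
"
```

```text
t: 18.8
tcp_pos: [0.4851, -0.0276, 0.2064]
tool_rot: [1.0, -0.011, 0.003, 0.001]
force: [0.7, 0.1, -0.1]
finger_gap: 0.346
t: 19.5
tcp_pos: [0.4506, 0.218, 0.2253]
tool_rot: [1.0, -0.009, 0.002, -0.001]
force: [-0.3, 0.6, -0.6]
finger_gap: 0.356
t 19.6 tcp [0.45   0.2145 0.2248] yaw -1.18 F [-0.2 -0.7  0.6] gap 0.348 q [ 0.22  0.39  1.77 -0.    0.97  1.81]
  -> [ 0.5921 -0.0292  0.063 ] dp cm [14.67 24.08 16.2 ] roll 0.001
== pics/scene11.npz
casetop 3362 ctr [670.1  12.6] size [216.1 137.8] ang 88.68
[[599.0, -94.0], [737.0, -97.0], [741.0, 119.0], [604.0, 122.0]]
brass 103 ctr [589.4  11. ] size [34.6 13.8] ang 0.09
[[572.0, 18.0], [572.0, 4.0], [607.0, 4.0], [607.0, 18.0]]
[375 209  12  13 103] [0.58767807 0.00912701 0.04674554] 0.06257428308473277
brass 81 ctr [594.  -67.2] size [23.9 58.1] ang 18.48
[[573.0, -43.0], [592.0, -99.0], [615.0, -91.0], [596.0, -36.0]]
[354 228  16  19  81] [ 0.59720973 -0.07777697  0.03141724] 0.04217101798983234
black [369 217   6  11  52] [ 0.59784486 -0.03338256  0.06455032] [ 0.61206766 -0.02550663  0.07998066]
black [400 251  19  17  74] [ 0.73659448 -0.03330358  0.04630547] [ 0.73822022 -0.00176488  0.0674147 ]
== pics/top11.npz
casetop 3241 ctr [668.5  11.3] size [212.4 135.8] ang 89.3
[[599.0, -94.0], [735.0, -96.0], [738.0, 117.0], [602.0, 118.0]]
black [325 143   4   6  16] [ 0.59105463 -0.03134294  0.07448806] [ 0.60599181 -0.02816372  0.07791396]
```

View pics/f11.png

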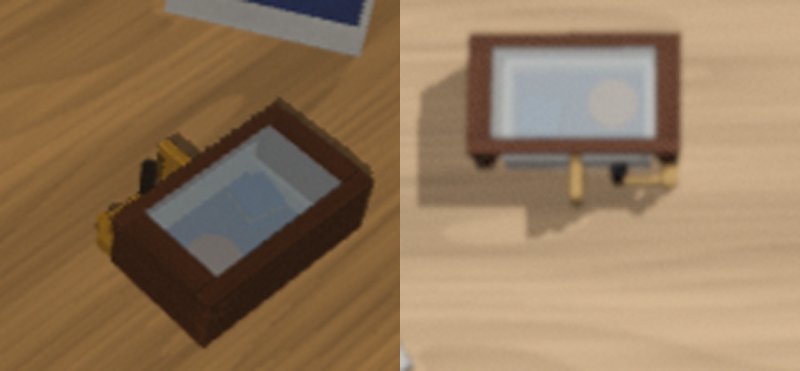

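The top crop shows the catch lying parallel across the tray's front, with its knob at (620,172) and pin at (675,176). The white front panel is level with the mouth, and the compact and box sit flat under the clear panel. The arm is clear, so I hand in.

```bash
python3 -c "
from h import *
a,b=load('pics/top0.npz')['image'].astype(int),load('pics/top11.npz')['image'].astype(int)
for n,(u,v) in dict(perfume=(213,101),candle=(448,133),brush=(446,205)).items(): print(n,abs(a-b)[v-20:v+20,u-15:u+15].mean())
from station import workorder; print(workorder.sign_off())"
```

```text
perfume 7.389722222222222
candle 7.6386111111111115
brush 7.0575
the job is handed in; nothing more can be done
None
```

The small loaded tray is in the case, the catch is swung across its front to the stop, and I handed the job in at about 19.6 s of the 67 s allowed.

I gripped the tray by its pull, turned it about 10° to line up with the case, and slid it in until it met the back wall (push force about 14 N). I then released it, pinched the catch knob, and swung it round until it met its stop (about 9 N).

**What the last checks showed:**
- **Tray:** after release, the front panel measured at x ≈ 0.613 m, level with the case mouth. The pull was about 3 mm off the case axis, within the 8 mm limit.
- **Catch:** it lies straight across the tray's front. I judged this from the stop force and the pictures, since there was no direct joint reading.
- **Load:** the ring box and compact lie flat in the tray, seen through the clear panel.
- **Perfume, candle and hairbrush:** their image areas changed evenly between the first and last pictures, about 7 grey levels each, so I see no sign of movement.
- **Robot:** the arm and gripper were clear of everything.

**One disagreement:** the catch's stop came about 5 mm deeper in x than I computed. The tray also stopped a few millimetres deeper than expected, so the mouth is probably 3 to 5 mm farther in than I first measured. The final numbers do not check the tray's flushness to better than that. It rests mainly on having felt the back wall.

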